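Find the sound support arm and stand the stock bottle on it

TASK

Two of the three support arms on the bottle stand are cracked inside their clamps and give too much: try the arms by pressing straight down with the closed fingertips at the middle of the bar with a steady 8 N or so for about a second (never more than 15 N), until you have found the sound one, which gives only 2 to 3 mm there where a cracked one gives about 10 mm. Then take the screw-cap stock bottle standing to the right of the stand and set it down gently in the dish of the sound arm, upright and let go; never let its weight onto a cracked arm, and leave everything else on the bench where it is.

Things in the scene. Friction and masses are not known exactly. Their poses are not given: they have to be found in the camera images.
- stand: Fixed steel lab frame: two 12 mm uprights 240 mm high on cast feet, 470 mm apart, and a cross rod at 150 mm height with three identical clamps 150 mm apart (34 mm wide, tops 188 mm high at the black thumbscrews). Origin on the bench under the middle clamp; axes x back, y left, z up. From each clamp a support arm sticks out along -x, towards the robot: a flat bar with a dish at its free end.
- support_left_mid (a point): Middle of the left (stand's own +y) arm's bar, on its upper face, 152 mm above the bench, 97 mm from the arm's root in the clamp; here to press, within 20 mm along the bar. Bar: flat steel, 24 mm wide, 5 mm thick, free from clamp (24 mm from root) to dish (168 mm). x along the bar towards the clamp, y left, z up. A springy arm: at 8 N here the sound one sinks 2 to 3 mm, a cracked one 10 to 12 mm.
- support_left_seat (a point): Centre of the inner floor of the round aluminium dish at the free end of the left (stand's own +y) arm, 205 mm from the root, 150 mm above the bench; 66 mm wide inside, 74 mm outside, its rim 10 mm above this floor. Same axes as the mid-span point. It sinks with the arm, about twice as far as mid-span.
- support_left (a joint): Deflection of the left (stand's own +y) arm about its root, rad: 0 unloaded, growing as it is pushed down. At 8 N at mid-span the sound arm reads about 0.022, a cracked one about 0.11; with only the bottle in the dish about 0.02 and 0.1.
- support_mid_mid (a point): Middle of the middle arm's bar, on its upper face, 152 mm above the bench, 97 mm from the arm's root in the clamp; here to press, within 20 mm along the bar. Bar: flat steel, 24 mm wide, 5 mm thick, free from clamp (24 mm from root) to dish (168 mm). x along the bar towards the clamp, y left, z up. A springy arm: at 8 N here the sound one sinks 2 to 3 mm, a cracked one 10 to 12 mm.
- support_mid_seat (a point): Centre of the inner floor of the round aluminium dish at the free end of the middle arm, 205 mm from the root, 150 mm above the bench; 66 mm wide inside, 74 mm outside, its rim 10 mm above this floor. Same axes as the mid-span point. It sinks with the arm, about twice as far as mid-span.
- support_mid (a joint): Deflection of the middle arm about its root, rad: 0 unloaded, growing as it is pushed down. At 8 N at mid-span the sound arm reads about 0.022, a cracked one about 0.11; with only the bottle in the dish about 0.02 and 0.1.
- support_right_mid (a point): Middle of the right (stand's own -y) arm's bar, on its upper face, 152 mm above the bench, 97 mm from the arm's root in the clamp; here to press, within 20 mm along the bar. Bar: flat steel, 24 mm wide, 5 mm thick, free from clamp (24 mm from root) to dish (168 mm). x along the bar towards the clamp, y left, z up. A springy arm: at 8 N here the sound one sinks 2 to 3 mm, a cracked one 10 to 12 mm.
- support_right_seat (a point): Centre of the inner floor of the round aluminium dish at the free end of the right (stand's own -y) arm, 205 mm from the root, 150 mm above the bench; 66 mm wide inside, 74 mm outside, its rim 10 mm above this floor. Same axes as the mid-span point. It sinks with the arm, about twice as far as mid-span.
- support_right (a joint): Deflection of the right (stand's own -y) arm about its root, rad: 0 unloaded, growing as it is pushed down. At 8 N at mid-span the sound arm reads about 0.022, a cracked one about 0.11; with only the bottle in the dish about 0.02 and 0.1.
- bottle: The stock bottle: clear glass screw-cap laboratory bottle, body 60 mm in diameter, 137 mm high over all, about 0.34 kg, a plain paper band round it and a ribbed black cap 41 mm in diameter and 27 mm high on top (from 110 to 137 mm above its foot). Origin at the centre of its underside, z up. It stands on the bench to the right of the stand.
- bottle_cap (a point): Centre of the bottle's cap, 123.5 mm above its underside.
- beaker: Bystander: glass beaker, 66 mm wide and 75 mm high, standing under the arms. Origin at the centre of its underside.
- dish: Bystander: white porcelain dish, 84 mm wide and 16 mm high, lying under the arms. Origin at the centre of its underside.
- jar: Bystander: glass jar with white lid, 72 mm wide and 85 mm high, behind the bottle. Origin at the centre of its underside.
- wash_bottle: Bystander: white plastic wash bottle, 62 mm wide, about 180 mm high with its spout. Origin at the centre of its underside.
- weight: Bystander: brass calibration weight with a knob, 38 mm wide and 52 mm high, under the left arm. Origin at the centre of its underside.
- spanner: Bystander: steel spanner 150 mm long, lying under the arms near the clamps, along its own x.
- spatula: Bystander: spatula 170 mm long, lying under the right arm, along its own x.
Not all that is in view belongs to the job. Leave any orange look-alike of the bottle alone.

How it is judged:
By the outcome, as a careful person would: the job done as asked, in the order asked, and still so for the second after the job is handed in, with the robot touching nothing.
It also fails if it takes over 72 s, if anything falls off the work surface, if the arm or the gripper's body presses on something with over 40 N, if the wrist force passes 120 N, or if a joint passes its speed limit or range.

ROBOT

A 6-joint arm with a two-finger parallel gripper is mounted at the origin on the work surface. World frame = base frame: x ahead of the robot, y to its left, z up, the work surface at z = 0. Lengths are in mm, angles in rad, forces in N, time in s.
With the tool pointing down it reaches from about 275 to 750 mm from the base axis. Payload 10.2 kg.
Tool frame: the origin (TCP) lies at the very end of the fingers, on their centre line; the grasp point (between the pads) lies 19 mm behind it; z points along the fingers, y is the line along which they close (so a half turn about z gives the same grasp; the last joint's range is limited). The gripper opens to 85 mm and grips with 20 to 120 N. Pads are 22 mm wide; open, the fingers measure 114 mm over their backs; the gripper's body (76 mm by 85 mm) begins 54 mm behind the grasp point. The pads swing forward as they close: fully open they stand 13 mm farther back than shut.
Start: joints at [-1.357, 0.313, 1.498, -0, 1.331, -0.223], TCP at [222.086, -475.72, 231.294] pointing down, gripper open.
Joint ranges: [-2.94, 2.94], [-0.97, 2.17], [0.19, 2.56], [-1.23, 4.37], [0.02, 3.11], [-2.88, 2.88]. Speed limits (rad/s): [2.39, 2.39, 3.01, 3.14, 3.14, 3.14].

INTERFACE

Orientations are given as a unit quaternion [w, x, y, z].
In Python, from rig import * gives the robot as it stands. The module is installed in compiled form; this text tells all that it offers.
- The arm moves only by the shell command python3 -m crank 'ROWS' [FORCE]. ROWS is JSON, a list that holds one entry, the list of rows, each a list of 7 numbers: the shift along the tool's x, y, z in units of 25 mm (1.0 is 25 mm), then the turn, a rotation vector about the tool's x, y, z in units of 8 degrees (1.0 is 8 degrees), then the finger opening in mm, from 0 to 85.4. A call has exactly 8 rows; each row shifts and turns the commanded pose from where the row before left it, along the tool's axes as they then stand; what a row does not reach is not made up. A row lasts 1/10 s, in which the tool goes at most 50 mm and 8.59 degrees, less where a joint would pass 70% of its speed; a pose out of reach is approached as far as the arm can. A call is refused whole if a number of a shift passes 1 or a number of a turn 1, either way. A call with a gripper value outside its range is refused whole. The fingers move at their own pace and stop on an object; FORCE is the grip in N (left out, the last holds). Time passes only in rows, so rows that do not move let the fingers close, or fill a call up. It gives the time, the measured TCP pose, the force, the opening and the grip force at its end, in the units of the state.
- sense(): the state, without advancing time (a new reading comes with each control period).
- capture(name): name is "scene" or "top" or "wrist"; returns the picture (400x640x3 uint8, blue, green, red); there is no depth.
- camera_model(name): a dict with "fx", "fy", "cx", "cy" (pixels), "k1" (the pictures are not rectified: a ray, as slopes to the right and down, at radius r is drawn at 1 + k1 r^2 times it, then the intrinsics apply), "world_from_camera" (4x4, takes a point from camera to world coordinates); the wrist camera has in their place "T_tool_cam" (4x4, takes a point from camera to tool coordinates, whose origin is the TCP and whose axes are the flange's). Camera axes: x right, y up, looking along -z (the intrinsics and any distortion apply to the point x, -y, -z); pixel columns grow to the right and rows downward; lengths in mm; the calibration is good to about 2 mm. A picture is of the moment at which its call begins: read the wrist's pose just before it. camera_model takes no time and is no camera call.
- finish_job(): hands the job in; it is judged then, once.
The state is a dict: "time_s": time; "joints": joint angles; "dq": joint speeds; "tau": joint torques, N m; "eef_pos": TCP position; "ee_rot": TCP orientation; "force": force on the tool from outside, world axes, zero at the start; "wrist_torque": the same for the moment, N m; "grip_width": opening from 0.0 (shut) to 1.0 (fully open); "grip_force": force on a finger pad.
Only numpy, scipy, OpenCV 4.12 (cv2) and the standard library are available. Lean on these libraries where they do the work, as an engineer would, in place of code of your own. Each camera call takes 0.05 s, during which the arm holds its last target. There are 200 camera calls.

## Working session

There is one attempt and no reset: what is moved stays moved. The work goes in short steps, Python scripts to look and compute and a shell command to move; the robot and the scene stay as the last step left them, time stands still between calls to the robot, and variables do not carry over. Pictures are saved under pics/ and viewed, at most 10 in all, crops included, and the job is handed in when it is done.

```bash
mkdir -p pics; python3 - <<'E'
from rig import *
import cv2
for n in("scene","top"):
    cv2.imwrite(f"pics/{n}0.png",capture(n)); 
    print(n,camera_model(n))
print(camera_model("wrist"));print(sense())
E
```

```text
scene {'fx': 491.3727472998669, 'fy': 491.3727472998669, 'cx': 321.15327187364426, 'cy': 195.16172601694953, 'k1': -0.04115094526889738, 'world_from_camera': array([[ 8.27379754e-01, -4.43758807e-01,  3.44268593e-01,
         9.88830903e+02],
       [ 5.61515097e-01,  6.66646578e-01, -4.90186837e-01,
        -6.23693289e+02],
       [-1.19807530e-02,  5.98882677e-01,  8.00747151e-01,
         1.07945921e+03],
       [ 0.00000000e+00,  0.00000000e+00,  0.00000000e+00,
         1.00000000e+00]])}
top {'fx': 472.0107663125613, 'fy': 472.0107663125613, 'cx': 323.4966137780254, 'cy': 202.09339452444124, 'k1': -0.09066513685466504, 'world_from_camera': array([[ 3.76597190e-03,  9.97530148e-01, -7.01385841e-02,
         4.56089984e+02],
       [-9.99959748e-01,  4.32777020e-03,  7.85959613e-03,
        -1.71439030e+01],
       [ 8.14372776e-03,  7.01061619e-02,  9.97506294e-01,
         1.64406380e+03],
       [ 0.00000000e+00,  0.00000000e+00,  0.00000000e+00,
         1.00000000e+00]])}
{'fx': 318.09485651398137, 'fy': 318.09485651398137, 'cx': 315.70722492828787, 'cy': 195.83496595740857
[... 406 characters left out ...]
oints': array([-1.35740790e+00,  3.13398117e-01,  1.49834526e+00, -7.32471862e-06,
        1.33095353e+00, -2.23413172e-01]), 'dq': array([ 9.42858024e-04, -1.55873816e-03, -2.76288068e-03,  6.68900938e-05,
        5.44691698e-04, -3.87822353e-04]), 'tau': array([ 3.15202342e-03, -4.12901223e+01, -2.60139084e+01, -2.14094939e-04,
        3.03735134e-03,  2.25275308e-06]), 'eef_pos': array([ 222.03271609, -475.50325148,  230.79617521]), 'ee_rot': array([-5.52133631e-04,  9.76244857e-01,  2.16669505e-01, -7.89565623e-07]), 'force': array([-0.50811129, -0.2106208 , -0.3182631 ]), 'wrist_torque': array([-0.06556652,  0.00297457,  0.02172074]), 'grip_force': 0.0, 'grip_width': 1.0005385650744774}
```

View pics/scene0.png

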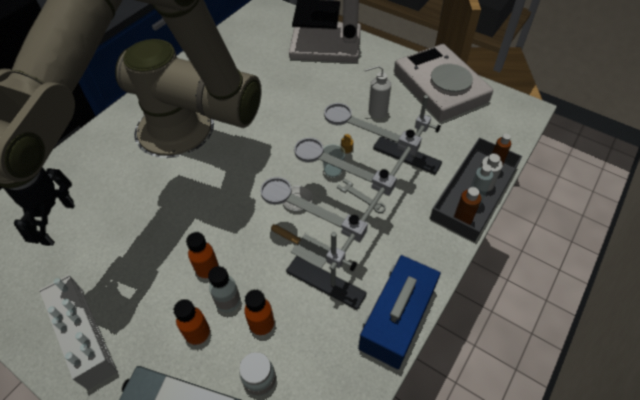

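View pics/top0.png

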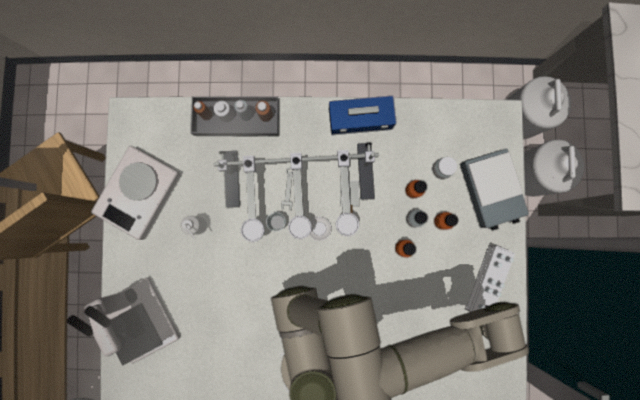

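Candidates in the scene picture are the clear bottle (222,290), orange look-alikes at (202,255), (192,322) and (259,312), the jar (257,372), and rack bottles around (490,170). I choose the clear black-capped one at (222,290), which is (418,218) in the top picture. I'll check it in a close crop.

```bash
python3 - <<'E'
import cv2,numpy as np
t=cv2.imread("pics/top0.png");s=cv2.imread("pics/scene0.png")
a=cv2.resize(t[140:260,230:470],(800,400),interpolation=cv2.INTER_CUBIC)   # 3.333x
b=cv2.resize(s[225:350,160:300],(224,200),interpolation=cv2.INTER_CUBIC)
o=np.zeros((600,800,3),np.uint8);o[:400]=a;o[400:,:224]=b
o=np.clip(o*1.6,0,255).astype(np.uint8);cv2.imwrite("pics/crop1.png",o)
E
cat > h.py <<'E'
from rig import *
import numpy as np,cv2
from scipy.spatial.transform import Rotation as R
def ray(n,u,v):
    c=camera_model(n);K=np.array([[c['fx'],0,c['cx']],[0,c['fy'],c['cy']],[0,0,1.]])
    x,y=cv2.undistortPoints(np.array([[[u,v]]],float),K,np.array([c['k1'],0,0,0]))[0,0]
    if n=='wrist':
        s=sense();T=np.eye(4);T[:3,:3]=R.from_quat(s['ee_rot'],scalar_first=True).as_matrix();T[:3,3]=s['eef_pos'];W=T@c['T_tool_cam']
    else: W=c['world_from_camera']
    return W[:3,3],W[:3,:3]@[x,-y,-1]
def at(n,u,v,z):
    o,d=ray(n,u,v);return (o+d*(z-o[2])/d[2]).round(1)
def tool(goal,yaw=None):
    "shift in 25 mm units in tool axes to goal"
    s=sense();M=R.from_quat(s['ee_rot'],scalar_first=True)
    return (M.inv().apply(np.array(goal)-s['eef_pos'])/25).round(2)
E
```

```text
(no output)
```

View pics/crop1.png

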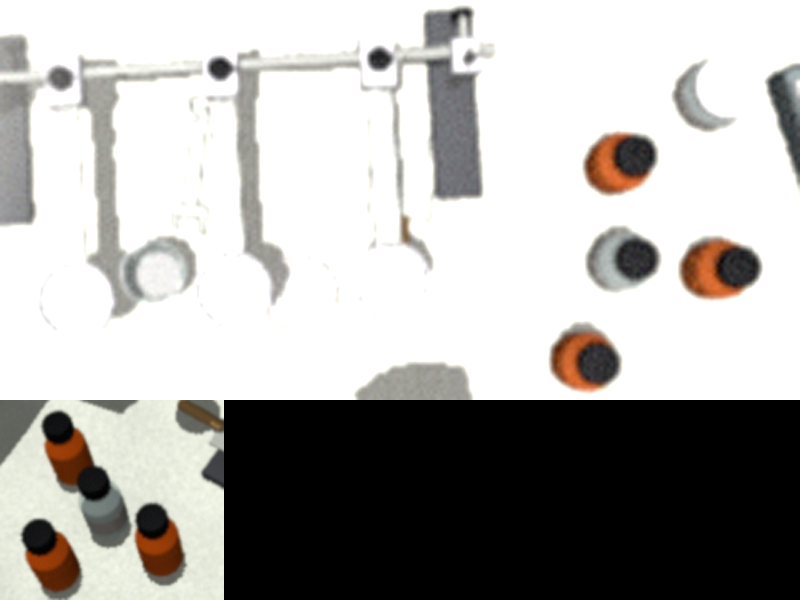

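The crop confirms it: the clear bottle's cap top is at crop (637,259), with orange look-alikes on three sides. Thumbscrews are at crop (61,77), (220,69) and (380,59), and dish centres near (77,297), (235,288) and (393,275).

```bash
python3 - <<'E'
from h import *
f=lambda x,y:((x+.5)/3.3333-.5+230,(y+.5)/3.3333-.5+140)
S=[at('top',*f(*p),188) for p in[(61,77),(220,69),(380,59)]]
D=[at('top',*f(*p),158) for p in[(77,297),(235,288),(393,275)]]
C=at('top',*f(637,259),137)
print(S,D);print("bottle top",C)
for p in[(634,157),(738,268),(598,363)]:print("orange",at('top',*f(*p),137))
print("jar",at('top',445,168,85),"jar scene",at('scene',257,362,85))
# scene view
b=lambda x,y:((x+.5)/1.6-.5+160,(y-400+.5)/1.6-.5+225)
print("scene cap top",at('scene',*b(94,479),137))
for p in[(410,134),(384,177),(355,218)]:print(at('scene',*p,188))
for p in[(338,114),(309,151),(277,191)]:print(at('scene',*p,160))
# triangulate bottle cap top
E
```

```text
[array([680.3, 207.3, 188. ]), array([688.4,  58.6, 188. ]), array([698.6, -90.9, 188. ])] [array([475.5, 193.5, 158. ]), array([484.7,  44.3, 158. ]), array([ 497.6, -104.9,  158. ])]
bottle top [ 514.3 -341.6  137. ]
orange [ 613.  -339.7  137. ]
orange [ 505.9 -440.2  137. ]
orange [ 414.4 -303.   137. ]
jar [ 682.2 -436.9   85. ] jar scene [ 690.2 -436.6   85. ]
scene cap top [ 519.2 -344.5  137. ]
[683.1 202.7 188. ]
[697.7  46.8 188. ]
[702.3 -88.6 188. ]
[479.1 187.8 160. ]
[490.5  36.7 160. ]
[ 500.1 -108.3  160. ]
```

```bash
python3 -m crank '[[[0,0,0,0,0,0.9,0],[0,0,0,0,0,0.9,0],[0,0,0,0,0,0.9,0],[1,-0.9,0,0,0,0,0],[1,-0.9,0,0,0,0,0],[1,-0.9,0,0,0,0,0],[1,-0.9,0,0,0,0,0],[1,-0.9,0,0,0,0,0]]]' 40
python3 -m crank '[[[1,-0.9,0,0,0,0,0],[1,-0.9,0,0,0,0,0],[1,-0.9,0,0,0,0,0],[1,-0.9,0,0,0,0,0],[1,-0.9,0,0,0,0,0],[1,-0.9,0,0,0,0,0],[1,-0.9,0,0,0,0,0],[0,0,0,0,0,0,0]]]'
python3 - <<'E'
from h import *
cv2.imwrite("pics/w1.png",capture("wrist"))
s=sense();print(s['eef_pos'],s['ee_rot'],s['joints'],s['force'],tool([605,-98,175]))
E
```

```text
time_s: 0.9
eef_pos: [340.9, -354.8, 231.1]
ee_rot: [-0.0, 1.0, 0.03, -0.0]
force: [-0.2, 0.4, 0.3]
grip_width: -0.001
grip_force: 0.0
time_s: 1.7
eef_pos: [507.0, -185.6, 230.8]
ee_rot: [-0.001, 0.999, 0.032, -0.0]
force: [-0.8, -0.2, -0.1]
grip_width: 0.001
grip_force: 0.0
[ 506.0177598  -186.98035896  230.75961586] [-2.81766829e-04  9.99510659e-01  3.12761880e-02 -4.02811813e-04] [-5.71248031e-01  3.45735400e-01  1.45393775e+00  7.93358592e-06
  1.34290263e+00  9.36983913e-01] [-0.60956866  0.62468513  0.1839043 ] [ 4.18 -3.3   2.23]
```

View pics/w1.png

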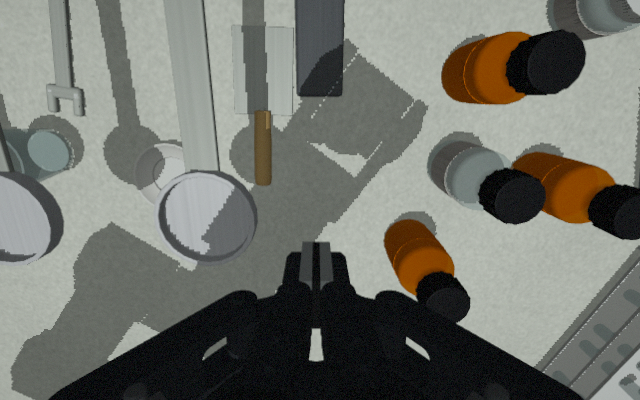

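The wrist view shows the right dish rim centred at about (207,214) and its bar running from (199,165) to (184,0). The clear bottle's cap top is near (514,196).

```bash
python3 - <<'E'
from h import *
print(at('wrist',207,214,160),at('wrist',199,165,152),at('wrist',184.5,1,152),at('wrist',516,196,137))
d=at('wrist',199,165,152);e=at('wrist',184.5,1,152);print(np.arctan2(*(e-d)[1::-1]))
E
```

```text
[ 496.6 -109.5  160. ] [ 530.3 -102.7  152. ] [632.3 -99.  152. ] [ 517.2 -343.3  137. ]
0.03625861186911512
```

```bash
python3 -m crank '[[[0.83,-0.65,0,0,0,0,0],[0.83,-0.65,0,0,0,0,0],[0.83,-0.65,0,0,0,0,0],[0.83,-0.65,0,0,0,0,0],[0.83,-0.65,0.8,0,0,0,0],[0,0,0.8,0,0,0,0],[0,0,0.6,0,0,0,0],[0,0,0,0,0,0,0]]]'
python3 -m crank '[[[0,0,0.3,0,0,0,0],[0,0,0.2,0,0,0,0],[0,0,0.15,0,0,0,0],[0,0,0.08,0,0,0,0],[0,0,0.04,0,0,0,0],[0,0,0.04,0,0,0,0],[0,0,0,0,0,0,0],[0,0,0,0,0,0,0]]]'
```

```text
time_s: 2.55
eef_pos: [602.8, -101.5, 174.0]
ee_rot: [-0.001, 1.0, 0.029, -0.002]
force: [-1.1, 0.1, 0.2]
grip_width: 0.001
grip_force: 0.0
time_s: 3.35
eef_pos: [604.2, -101.0, 156.2]
ee_rot: [0.0, 1.0, 0.03, 0.0]
force: [-0.4, -0.9, -0.4]
grip_width: 0.005
grip_force: 0.0
```

```bash
python3 -m crank '[[[0,0,0.06,0,0,0,0],[0,0,0.06,0,0,0,0],[0,0,0.06,0,0,0,0],[0,0,0.04,0,0,0,0],[0,0,0,0,0,0,0],[0,0,0,0,0,0,0],[0,0,0,0,0,0,0],[0,0,0,0,0,0,0]]]'
```

```text
time_s: 4.15
eef_pos: [604.1, -101.0, 151.2]
ee_rot: [0.0, 1.0, 0.03, 0.0]
force: [-1.9, -0.4, 5.5]
grip_width: -0.003
grip_force: 2.8
```

```bash
python3 -m crank '[[[0,0,0.03,0,0,0,0],[0,0,0,0,0,0,0],[0,0,0,0,0,0,0],[0,0,0,0,0,0,0],[0,0,0,0,0,0,0],[0,0,0,0,0,0,0],[0,0,0,0,0,0,0],[0,0,0,0,0,0,0]]]'
python3 -c "
from h import *
print(*[sense()['force'] for _ in range(1)],sense()['eef_pos'])"
```

```text
time_s: 4.95
eef_pos: [604.2, -101.0, 150.8]
ee_rot: [0.0, 1.0, 0.03, 0.0]
force: [-4.2, 0.5, 8.2]
grip_width: 0.004
grip_force: 3.8
[-4.15924044  0.51770869  8.21751246] [ 604.16084273 -101.00090715  150.75463191]
```

```bash
python3 -m crank '[[[0,0,0,0,0,0,0],[0,0,0,0,0,0,0],[0,0,0,0,0,0,0],[0,0,0,0,0,0,0],[0,0,0,0,0,0,0],[0,0,0,0,0,0,0],[0,0,0,0,0,0,0],[0,0,0,0,0,0,0]]]'
python3 - <<'E'
from h import *
i=capture("wrist");cv2.imwrite("pics/w2.png",i)
E
```

```text
time_s: 5.75
eef_pos: [604.1, -101.0, 150.8]
ee_rot: [0.0, 1.0, 0.03, 0.0]
force: [-3.6, 2.0, 7.7]
grip_width: 0.004
grip_force: 3.8
```

View pics/w2.png

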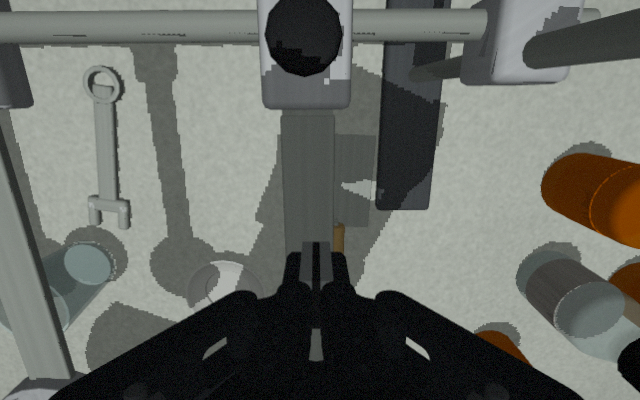

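The right arm holds a steady 8 N with at most about 2–3 mm of sink. A cracked one would take under 4.5 N even from the 156 mm no-contact height. The right arm is the sound one, so I'll lift off and go to the bottle.

```bash
python3 -m crank '[[[0,0,-0.1,0,0,0,0],[0,0,-0.5,0,0,0,0],[0,0,-0.9,0,0,0,0],[0,0,-0.9,0,0,0,0],[0,0,-0.8,0,0,0,0],[-0.4,0.9,0,0,0,0,0],[-0.4,0.9,0,0,0,0,40],[-0.4,0.9,0,0,0,0,80]]]'
python3 -m crank '[[[-0.4,0.95,0,0,0,0,80],[-0.4,0.95,0,0,0,0,80],[-0.4,0.95,0,0,0,0,80],[-0.4,0.95,0,0,0,0,80],[-0.4,0.95,0,0,0,0,80],[-0.4,0.95,0,0,0,0,80],[-0.4,0.95,0,0,0,0,80],[0,0,0,0,0,0,80]]]'
python3 - <<'E'
from h import *
cv2.imwrite("pics/w3.png",capture("wrist"))
print(sense()['eef_pos'],sense()['force'],tool([517,-343,180]))
E
```

```text
time_s: 6.6
eef_pos: [577.9, -170.8, 230.5]
ee_rot: [0.0, 1.0, 0.03, 0.0]
force: [-0.2, 0.2, 0.8]
grip_width: 0.332
grip_force: 0.0
time_s: 7.4
eef_pos: [517.1, -342.9, 230.1]
ee_rot: [0.0, 1.0, 0.028, -0.0]
force: [0.3, 0.7, -0.5]
grip_width: 0.934
grip_force: 0.0
[ 517.78122492 -341.33552265  230.0903102 ] [ 0.49805797  1.79589526 -0.61025008] [-0.04  0.06  2.  ]
```

View pics/w3.png

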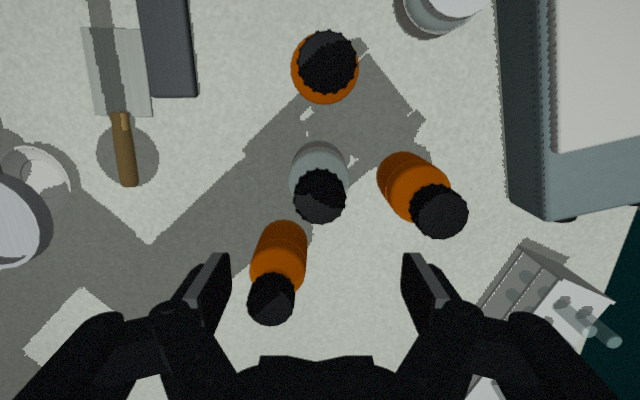

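The clear bottle's cap top is centred at about (320,196). The fingers straddle its column, and no orange bottle lies in their path.

```bash
python3 - <<'E'
from h import *
g=at('wrist',320,196,137);print(g)
for p in[(329,62),(440,212),(271,299)]:print(at('wrist',*p,137))
print(tool([g[0],g[1],108]))
E
```

```text
[ 519.8 -344.8  137. ]
[ 616.5 -345.   137. ]
[ 511.9 -440.5  137. ]
[ 423.3 -308.   137. ]
[0.07 0.14 4.88]
```

```bash
python3 -m crank '[[[0.04,0.1,0.8,0,0,0,80],[0,0,0.8,0,0,0,80],[0,0,0.8,0,0,0,80],[0,0,0.8,0,0,0,80],[0,0,0.8,0,0,0,80],[0,0,0.5,0,0,0,80],[0,0,0.35,0,0,0,80],[0,0,0,0,0,0,70]]]' 
python3 -m crank '[[[0,0,0,0,0,0,60],[0,0,0,0,0,0,55],[0,0,0,0,0,0,50],[0,0,0,0,0,0,46],[0,0,0,0,0,0,43],[0,0,0,0,0,0,40],[0,0,0,0,0,0,36],[0,0,0,0,0,0,30]]]' 40
```

```text
time_s: 8.25
eef_pos: [519.4, -342.2, 107.9]
ee_rot: [-0.0, 1.0, 0.03, -0.0]
force: [0.6, 0.0, -0.1]
grip_width: 0.823
grip_force: 0.0
time_s: 9.05
eef_pos: [519.7, -343.2, 109.1]
ee_rot: [0.001, 1.0, 0.03, 0.0]
force: [0.2, -2.0, 5.0]
grip_width: 0.467
grip_force: 39.9
```

```bash
python3 -m crank '[[[0,0,-0.3,0,0,0,30],[0,0,-0.8,0,0,0,30],[0,0,-1,0,0,0,30],[0,0,-1,0,0,0,30],[0,0,-1,0,0,0,30],[0,0,-1,0,0,0,30],[0,0,-1,0,0,0,30],[0,0,-1,0,0,0,30]]]' 50
python3 -m crank '[[[0,0,-0.5,0,0,0,30],[-0.34,-0.5,0,0,0,0,30],[-0.34,-0.8,0,0,0,0,30],[-0.34,-0.8,0,0,0,0,30],[-0.34,-0.8,0,0,0,0,30],[-0.34,-0.8,0,0,0,0,30],[-0.34,-0.8,0,0,0,0,30],[-0.34,-0.8,0,0,0,0,30]]]'
python3 -m crank '[[[-0.34,-0.8,0,0,0,0,30],[-0.34,-0.8,0,0,0,0,30],[-0.34,-0.8,0,0,0,0,30],[-0.34,-0.8,0,0,0,0,30],[0,-0.7,0,0,0,0,30],[0,-0.4,0,0,0,0,30],[0,0,0,0,0,0,30],[0,0,0,0,0,0,30]]]'
python3 - <<'E'
from h import *
i=capture("wrist");cv2.imwrite("pics/w4.png",i)
print(sense()['eef_pos'],sense()['ee_rot'],sense()['force'])
E
```

```text
time_s: 9.85
eef_pos: [519.1, -341.9, 286.4]
ee_rot: [-0.001, 1.0, 0.03, -0.001]
force: [-0.3, 0.0, -3.0]
grip_width: 0.466
grip_force: 51.0
time_s: 10.65
eef_pos: [451.3, -212.7, 297.6]
ee_rot: [-0.001, 1.0, 0.03, -0.001]
force: [0.4, -0.1, -3.1]
grip_width: 0.467
grip_force: 51.3
time_s: 11.45
eef_pos: [411.8, -109.0, 298.3]
ee_rot: [-0.0, 1.0, 0.03, -0.0]
force: [-0.4, 0.0, -3.5]
grip_width: 0.463
grip_force: 51.3
[ 411.82330976 -109.24123103  298.28196221] [-5.32803079e-05  9.99556569e-01  2.97755449e-02 -2.82188989e-04] [ 0.03898286 -0.062106   -3.94128018]
```

View pics/w4.png

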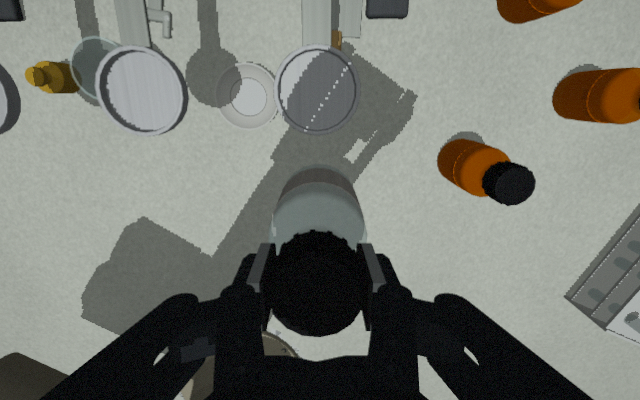

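The bottle is held centred below the fingers, with its body at (317,215). The right dish rim is at about (317,89). I'll take one enlarged crop to fix its centre.

```bash
python3 - <<'E'
import cv2,numpy as np
i=cv2.imread("pics/w4.png")
a=cv2.resize(i[35:265,255:380],None,fx=2.6,fy=2.6,interpolation=cv2.INTER_CUBIC) 
b=cv2.resize(i[38:142,265:367],None,fx=4.4,fy=4.4,interpolation=cv2.INTER_CUBIC) 
o=np.zeros((600,800,3),np.uint8);o[:b.shape[0],:b.shape[1]]=b;o[:a.shape[0],460:460+a.shape[1]]=a
cv2.imwrite("pics/crop2.png",np.clip(o*1.3,0,255).astype(np.uint8))
E
```

```text
(no output)
```

View pics/crop2.png

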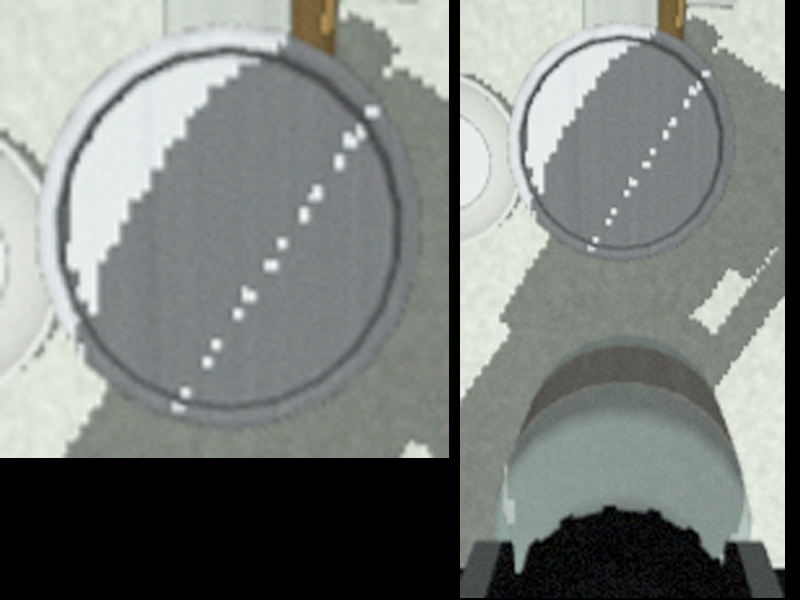

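```bash
python3 - <<'E'
from h import *
d=at('wrist',316.7,89.2,160);d2=at('wrist',316.9,89.5,155);print(d,d2)
f=at('wrist',319,164.6,189.2);print("foot far edge",f)
l=at('wrist',255+.4*497*0+(497-460)/2.6,235,250);print(sense()['eef_pos'])
for z in (189.2,195):print(z,at('wrist',319,164.6,z))
E
```

```text
[ 492.7 -105.5  160. ] [ 492.6 -105.7  155. ]
foot far edge [ 435.1 -110.7  189.2]
[ 411.82330976 -109.24123103  298.28196221]
189.2 [ 435.1 -110.7  189.2]
195 [ 436.3 -110.6  195. ]
```

```bash
python3 -m crank '[[[0.5,0,0,0,0,0,30],[0.6,0,0,0,0,0,30],[0.7,0,0,0,0,0,30],[0.7,0,0,0,0,0,30],[0.6,0,0,0,0,0,30],[0.35,0.02,0,0,0,0,30],[0,0,0,0,0,0,30],[0,0,0,0,0,0,30]]]' 50
python3 -m crank '[[[0,0,0.4,0,0,0,30],[0,0,0.3,0,0,0,30],[0,0,0.2,0,0,0,30],[0,0,0.1,0,0,0,30],[0,0,0,0,0,0,30],[0,0,0,0,0,0,30],[0,0,0,0,0,0,30],[0,0,0,0,0,0,30]]]'
python3 - <<'E'
from h import *
a=capture("scene")[150:230,235:335];b=capture("wrist")[60:260,230:400]
a=cv2.resize(a,(450,360),interpolation=cv2.INTER_CUBIC);b=cv2.resize(b,(340,400),interpolation=cv2.INTER_CUBIC)
o=np.zeros((400,800,3),np.uint8);o[:360,:450]=a;o[:,455:795]=b
cv2.imwrite("pics/c3.png",np.clip(o*1.4,0,255).astype(np.uint8))
print(sense()['eef_pos'],sense()['force'],tool([498,-104.5,270]))
E
```

```text
time_s: 12.3
eef_pos: [497.7, -104.2, 298.3]
ee_rot: [-0.0, 1.0, 0.03, -0.0]
force: [0.0, 0.3, -3.3]
grip_width: 0.463
grip_force: 51.3
time_s: 13.1
eef_pos: [497.9, -104.1, 273.7]
ee_rot: [0.0, 1.0, 0.03, 0.0]
force: [0.1, 0.2, -3.5]
grip_width: 0.465
grip_force: 51.3
[ 497.89827292 -104.07242147  273.66198239] [ 0.2070286   0.25314003 -2.77154345] [0.   0.02 0.15]
```

View pics/c3.png

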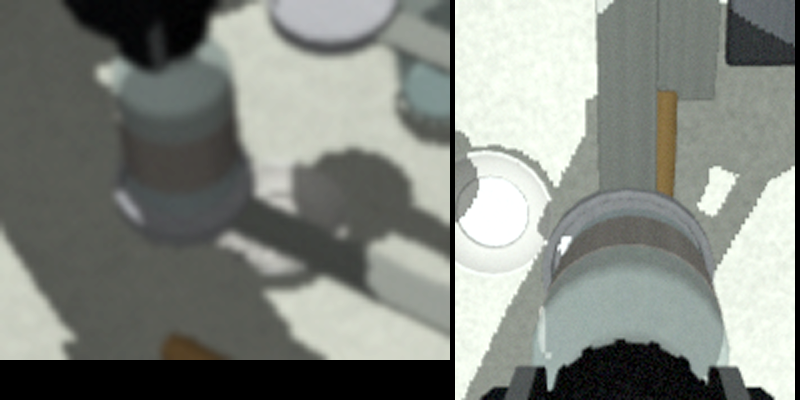

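The bottle stands over the right dish. In the wrist crop the far outer rim is at row 188 and the foot's far edge at about row 213, both centred near column 632.

```bash
python3 - <<'E'
from h import *
r=at('wrist',230+(631-455)/2,60+188/2,160);f=at('wrist',230+(632.5-455)/2,60+213.5/2,166)
print(r,f,r-f)
E
python3 -m crank '[[[0,0,0.15,0,0,0,30],[0,0,0.1,0,0,0,30],[0,0,0.1,0,0,0,30],[0,0,0.06,0,0,0,30],[0,0,0,0,0,0,30],[0,0,0,0,0,0,30],[0,0,0,0,0,0,30],[0,0,0,0,0,0,30]]]'
```

```text
[ 528.9 -104.3  160. ] [ 519.8 -105.4  166. ] [ 9.1  1.1 -6. ]
time_s: 14.0
eef_pos: [497.9, -104.1, 263.4]
ee_rot: [0.0, 1.0, 0.03, 0.0]
force: [0.1, -0.8, -4.0]
grip_width: 0.465
grip_force: 51.3
```

```bash
python3 -m crank '[[[0.04,-0.02,0.03,0,0,0,30],[0,0,0.03,0,0,0,30],[0,0,0.03,0,0,0,30],[0,0,0.03,0,0,0,30],[0,0,0.03,0,0,0,30],[0,0,0,0,0,0,30],[0,0,0,0,0,0,30],[0,0,0,0,0,0,30]]]'
```

```text
time_s: 14.8
eef_pos: [498.8, -103.5, 259.5]
ee_rot: [-0.0, 1.0, 0.03, -0.0]
force: [0.2, -0.5, -3.5]
grip_width: 0.465
grip_force: 51.3
```

```bash
python3 -m crank '[[[0,0,0.03,0,0,0,30],[0,0,0.03,0,0,0,30],[0,0,0.03,0,0,0,30],[0,0,0.03,0,0,0,30],[0,0,0,0,0,0,30],[0,0,0,0,0,0,30],[0,0,0,0,0,0,30],[0,0,0,0,0,0,30]]]'
```

```text
time_s: 15.6
eef_pos: [498.8, -103.5, 256.6]
ee_rot: [0.0, 1.0, 0.03, 0.0]
force: [-0.7, -0.0, -0.2]
grip_width: 0.467
grip_force: 51.3
```

The weight has passed to the sound arm, with Fz going from −3.5 to about 0. I'll go down slightly more and release gently.

```bash
python3 -m crank '[[[0,0,0.02,0,0,0,30],[0,0,0,0,0,0,30],[0,0,0,0,0,0,38],[0,0,0,0,0,0,40],[0,0,0,0,0,0,42],[0,0,0,0,0,0,44],[0,0,0,0,0,0,48],[0,0,0,0,0,0,54]]]' 
python3 -m crank '[[[0,0,0,0,0,0,62],[0,0,0,0,0,0,70],[0,0,0,0,0,0,76],[0,0,0,0,0,0,80],[0,0,-0.3,0,0,0,80],[0,0,-0.6,0,0,0,80],[0,0,-1,0,0,0,80],[0,0,-1,0,0,0,80]]]'
python3 -m crank '[[[0,0,-1,0,0,0,80],[0,0,-0.5,0,0,0,80],[-1,0,0,0,0,0,80],[-1,0,0,0,0,0,80],[-1,0,0,0,0,0,80],[-0.8,0,0,0,0,0,80],[0,0,0,0,0,0,80],[0,0,0,0,0,0,80]]]'
python3 - <<'E'
from h import *
a=capture("scene")[90:350,150:450];b=capture("wrist")
o=np.zeros((600,800,3),np.uint8);o[:347,:400]=cv2.resize(a,(400,347));o[350:600,:400]=cv2.resize(b,(400,250));o[:400,400:]=cv2.resize(b[20:270,200:450],(400,400))
cv2.imwrite("pics/c4.png",np.clip(o*1.4,0,255).astype(np.uint8))
E
```

```text
time_s: 16.4
eef_pos: [498.9, -103.5, 256.1]
ee_rot: [0.0, 1.0, 0.03, 0.0]
force: [-0.9, -0.2, 0.1]
grip_width: 0.635
grip_force: 0.0
time_s: 17.2
eef_pos: [498.7, -103.5, 329.9]
ee_rot: [-0.0, 1.0, 0.03, 0.0]
force: [-0.3, -0.2, 0.0]
grip_width: 0.938
grip_force: 0.0
time_s: 18.0
eef_pos: [404.2, -109.3, 366.7]
ee_rot: [0.0, 1.0, 0.03, 0.001]
force: [-0.4, -0.1, 0.5]
grip_width: 0.938
grip_force: 0.0
```

View pics/c4.png

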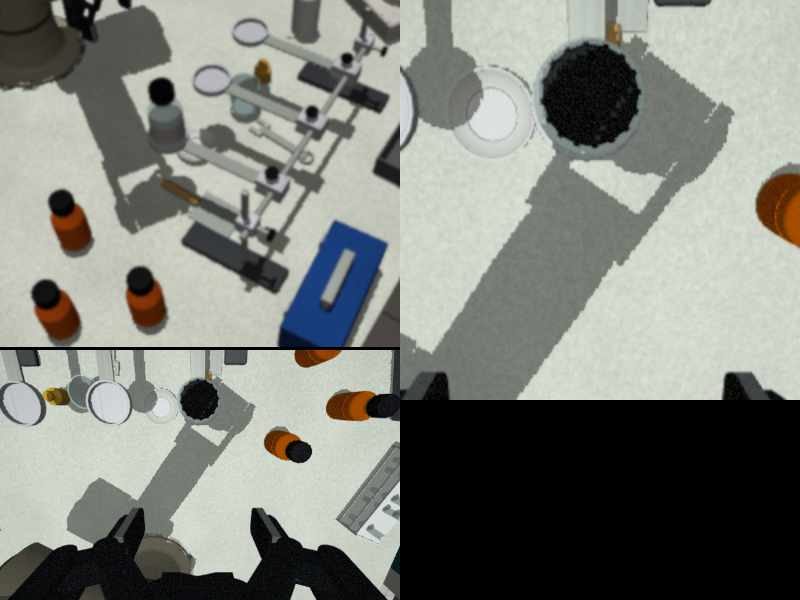

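The bottle stands upright in the right dish, at (165,120) in the scene crop and (590,95) in the wrist crop. The gripper is clear of it and everything else is in place.

```bash
python3 -c "
from rig import *
print(finish_job())"
```

```text
the job is handed in; nothing more can be done
None
```

The right arm proved sound on the first press: about 8 N held for over a second, with roughly 2–3 mm of sink. The bottle now stands upright and released in its dish, and the job was handed in at about 18 s with no verdict returned.

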